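# Set the carver's rest and lay the panel on it

### The arm

A 6-joint arm with a two-finger parallel gripper is mounted at the origin on the work surface. World frame = base frame: x ahead of the robot, y to its left, z up, the work surface at z = 0. Lengths are in m, angles in rad, forces in N, time in s.
With the tool pointing down it reaches from about 0.4 to 0.925 m from the base axis. Payload 12.5 kg.
Tool frame: the origin (TCP) lies midway between the tips of the shut fingers; the grasp point (between the pads) lies 19 mm behind it; z points along the fingers, y is the line along which they close (so a half turn about z gives the same grasp; the last joint's range is limited). The gripper opens to 95 mm and grips with 3 to 60 N. Pads are 20 mm wide; open, the fingers measure 119 mm over their backs; the gripper's body (75 mm by 180 mm) begins 59 mm behind the grasp point.
Start: joints at [1.023, 0.491, 1.559, -0, 1.092, -0.106], TCP at [0.267, 0.565, 0.215] pointing down, gripper open.
Joint ranges: [-3.1, 3.1], [-0.84, 2.19], [0.05, 2.79], [-1.13, 4.28], [0.06, 2.93], [-2.69, 2.69]. Speed limits (rad/s): [2.22, 2.22, 2.79, 3.14, 3.14, 3.14].

### API

Orientations are given as a 3x3 rotation matrix whose columns are the frame's x, y, z axes.
In Python, from workcell import robot gives the robot as it stands.
- The arm moves only by the tool move_arm, never from a script. Its argument "moves" is a list of rows, each an object with "rot": the turn, a rotation vector about the tool's x, y, z in units of 5 degrees (1.0 is 5 degrees), a list of three; "travel": the shift along the tool's x, y, z in units of 0.04 m (1.0 is 0.04 m), a list of three; "jaw": the opening, from -1 (shut) to 1 (fully open). A call has 1 to 20 rows; each row shifts and turns the commanded pose from where the row before left it, along the tool's axes as they then stand; what a row does not reach is not made up. A row lasts 1/12 s, in which the tool goes at most 41.7 mm and 7.16 degrees, less where a joint would pass 70% of its speed; a pose out of reach is approached as far as the arm can. A call with a number of a shift or a turn outside -1 to 1 is refused whole. A call with a gripper value outside its range is refused whole. The fingers move at their own pace and stop on an object; the grip force is fixed at half the most. Time passes only in rows, so rows that do not move let the fingers close. It gives the time, the measured TCP pose, the force, the opening and the grip force at its end, in the units of the state.
- robot.observe(): the state, without advancing time (a new reading comes with each control period).
- robot.snapshot(name): name is "scene" or "top" or "wrist"; returns (picture, depth): 420x560x3 uint8, red, green, blue; 420x560 float32, m along the optical axis (not along the pixel's ray), 0 where there is no reading.
- robot.calibration(name): a dict with "fov_y" (degrees; the focal length in pixels is half the picture's height over the tangent of half this angle, whatever the lens; pixels are square), "cx", "cy" (the principal point, pixels), "R" (3x3) and "t" (3): a world point X has camera coordinates R X + t; the wrist camera has in their place "tool_from_camera" (4x4, takes a point from camera to tool coordinates, whose origin is the TCP and whose axes are the flange's). Camera axes: x right, y down, z forward; pixel columns grow to the right and rows downward; lengths in m; the calibration is good to about 2 mm. The wrist camera is an equidistant fisheye: a pixel r from the principal point sees the ray r / f radians off the axis. A picture is of the moment at which its call begins: read the wrist's pose just before it. calibration takes no time and is no camera call.
- robot.close_job(): hands the job in; it is judged then, once.
The state is a dict: "time_s": time; "joint_pos": joint angles; "qd": joint speeds; "effort": joint torques, N m; "eef_pos": TCP position; "eef_rot": TCP orientation; "contact_force": force on the tool from outside, world axes, zero at the start; "moment": the same for the moment, N m; "finger_gap": finger opening in m; "finger_force": force on a finger pad.
Only numpy, scipy, OpenCV 4.12 (cv2) and the standard library are available. Lean on these libraries where they do the work, as an engineer would, in place of code of your own. Each camera call takes 0.05 s, during which the arm holds its last target. There are 200 camera calls.

### The job

Set up the carver's rest: swivel its wooden cradle straight in line above its base plank and tilt it up to 30 degrees. Have the carved panel, now standing on edge in the grooved stand, lying flat on the cradle, rosette side up and rosette at the upper end, centred, with its lower end against the ledge. Leave the dish, try square, mallet and tin where they are.

Things in the scene. Friction and masses are not known exactly. Their poses are not given: they have to be found in the camera images.
- base: the rest's fixed base: a dark wood plank 220 x 90 x 16 mm screwed to the bench, long along its x. Origin on the bench under the swivel axis; plank from x = -100 to +120 mm. +x is where the cradle's upper end must point. A steel post 74 mm tall on it carries the cradle's hinge
- swivel (a joint): turn of post and cradle about the base's vertical axis, rad; 0 = cradle straight in line above the plank, positive = counter-clockwise from above (range -0.4 to 1.4). Stiff by friction (about 0.4 N m): stays where left
- cradle (a joint): tilt of the cradle about its level hinge, rad; 0 = level, grows as the upper (+x) end rises (range 0 to 1.0); 30 degrees is 0.524. Stiff by friction (about 0.9 N m): stays where left
- hinge (a point): centre of the tilt hinge, on the swivel axis 90 mm above the bench; moves with the cradle and has its axes: x up along the cradle, y across, z out of its top face
- seat (a point): point on the cradle's top face, mid-width, where the face meets the ledge; cradle axes. The cradle is a wood bar 50 mm wide, 16 mm thick, 215 mm long: its ends are at x = -10 and +205 mm from here. The ledge at the low end stands 12 mm above the face, fills x = -10 to 0 and is 50 mm wide. The point is at (-40, 0, 30) mm in the hinge's axes
- grip_end (a point): centre of the bar's thickness and width, 15 mm short of its free upper end, a good place to pinch it across its 50 mm width; at (150, 0, 22) mm in the hinge's axes. The bare bar beyond the seated panel is 45 mm long
- panel: carved wood panel (a loose block), 160 mm long (x), 28 mm thick (y), 64 mm wide (z; upright in its stand), about 0.2 kg. Origin: centre of the narrow long edge it stands on. Its +y face carries the rosette
- panel_mid (a point): centre of the panel's 160 x 28 x 64 mm block, panel axes
- rosette (a point): centre of the top of the rosette, a round carving 36 mm across that stands 6 to 10 mm proud of the +y face; 45 mm from the panel's middle towards its +x end, at mid-width, 6 mm out of the face; panel axes
- stand: grooved dark wood stand, fixed, 190 x 64 x 20 mm, with a groove 34 mm wide and 10 mm deep along its x in which the panel stands on edge. Origin on the bench under its centre
- dish: shallow round turned wooden dish, 140 mm across, 30 mm high; origin under its centre. To be left alone
- square: try square lying flat: wood stock 110 x 26 x 16 mm along x, steel blade 30 mm wide reaching 163 mm to +y at x = 25 to 55 mm; origin under the stock's centre. To be left alone
- mallet: wooden mallet lying down, head 65 x 110 x 60 mm, round handle 190 mm long to -x; origin under the head's centre. To be left alone
- tin: open metal tin, 72 mm across, 90 mm high; origin under its centre. To be left alone
Not all that is in view belongs to the job. What is shaped like the panel but orange or red is not meant.

How it is judged:
At the end, for the whole second after the job is handed in: Swivel 0 within 0.09 rad, tilt 30 degrees within 0.08 rad. Panel flat on the cradle, middle 14 mm (+-5) over its face, gap to the ledge under 10 mm, centred within 13 mm, in line within 0.14 rad, rosette side up and at the upper end. All at rest (value of joint swivel between -0.09 and 0.09 rad and value of joint cradle between 0.444 and 0.604 rad and x of panel_mid in the frame of seat between 0.074 and 0.09 m and y of panel_mid in the frame of seat between -0.013 and 0.013 m and z of panel_mid in the frame of seat between 0.009 and 0.019 m and z of rosette in the frame of seat above 0.028 m and x of rosette in the frame of seat above 0.11 m and angle between the x axis of panel and the x axis of seat, either way round below 0.14 rad and linear speed of panel below 0.02 m/s and velocity of joint cradle between -0.03 and 0.03 rad/s and velocity of joint swivel between -0.03 and 0.03 rad/s); the robot touches nothing.
It fails at once if the dish is moved by more than 30 mm (distance of dish from where it was at the start of the episode above 0.03 m).
It fails at once if the square is moved by more than 30 mm (distance of square from where it was at the start of the episode above 0.03 m).
It fails at once if the mallet is moved by more than 30 mm (distance of mallet from where it was at the start of the episode above 0.03 m).
It fails at once if the tin is moved by more than 30 mm (distance of tin from where it was at the start of the episode above 0.03 m).
It also fails if it takes over 72 s, if anything falls off the work surface, if the arm or the gripper's body presses on something with over 40 N, if the wrist force passes 120 N, or if a joint passes its speed limit or range.

## Working session

There is one attempt and no reset: what is moved stays moved. The work goes in short steps, Python scripts to look and compute and a tool call to move; the robot and the scene stay as the last step left them, time stands still between calls to the robot, and variables do not carry over. Pictures are saved under pics/ and viewed, at most 10 in all, crops included, and the job is handed in when it is done.

Besides the shell and the picture viewer there is one more tool, called as name(argument=value, ...) on one line, values as JSON. move_arm: Moves the arm, as the interface text tells. Shifts and turns lie within -1 to 1; 1 stands for 0.04 m of shift or 5 degrees of turn. Its arguments: {"type":"object","properties":{"moves":{"type":"array"}},"required":["moves"]}

```bash
ls; mkdir -p pics; python3 - <<'E'
from workcell import robot
import cv2,numpy as np
for n in("scene","top"):
    p,d=robot.snapshot(n); cv2.imwrite(f"pics/{n}0.png",p[:,:,::-1]); np.save(f"pics/{n}0.npy",d)
    c=robot.calibration(n); print(n,c)
    print((d>0).mean())
print(robot.observe())
E
```

```text
pics
scene {'fov_y': 54.25944112266671, 'cx': 279.47519193778976, 'cy': 216.03318945439543, 'R': array([[-0.7196764 ,  0.69429284,  0.00483003],
       [ 0.42639289,  0.44745076, -0.78611508],
       [-0.54795527, -0.56368898, -0.61806128]]), 't': array([ 0.39050308, -0.1476164 ,  1.49215537])}
0.995969387755102
top {'fov_y': 45.25018058948367, 'cx': 279.31894434775836, 'cy': 217.013103392075, 'R': array([[-0.00894964, -0.99992937,  0.00782017],
       [-0.99391179,  0.0080364 , -0.10988529],
       [ 0.10981468, -0.00875599, -0.99391351]]), 't': array([-0.00480111,  0.4996946 ,  1.55600278])}
0.9960671768707483
{'time_s': 0.1, 'joint_pos': array([ 1.02338870e+00,  4.91492217e-01,  1.55937553e+00, -7.11196303e-06,
        1.09170093e+00, -1.05577954e-01]), 'qd': array([ 0.00057865, -0.00195156, -0.00206135,  0.00028057,  0.0010686 ,
       -0.00072068]), 'effort': array([ 2.68172400e-03, -6.13629198e+01, -2.58608776e+01,  6.93828170e-02,
        4.70286654e-02, -6.70832128e-05]), 'eef_pos': array([0.26710557, 0.56481726, 0.21412904]), 'eef_rot': array([[-9.03972198e-01,  4.27590941e-01, -5.02608311e-04],
       [ 4.27591226e-01,  9.03971816e-01, -8.36690332e-04],
       [ 9.65825412e-05, -9.71255702e-04, -9.99999524e-01]]), 'contact_force': array([-0.81460714, -0.29106341, -0.20749608]), 'moment': array([ 0.03392944, -0.00227026,  0.02844924]), 'finger_force': 0.0, 'finger_gap': 0.09543777926829512}
```

View pics/scene0.png

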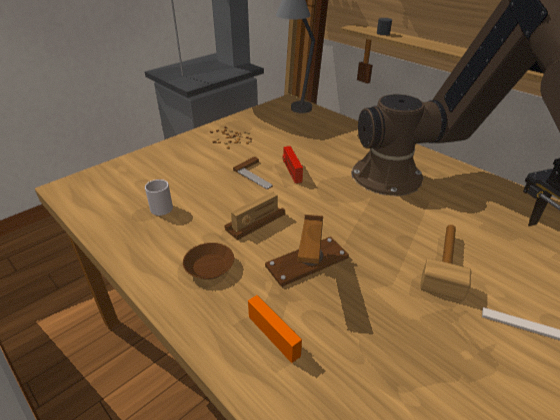

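View pics/top0.png

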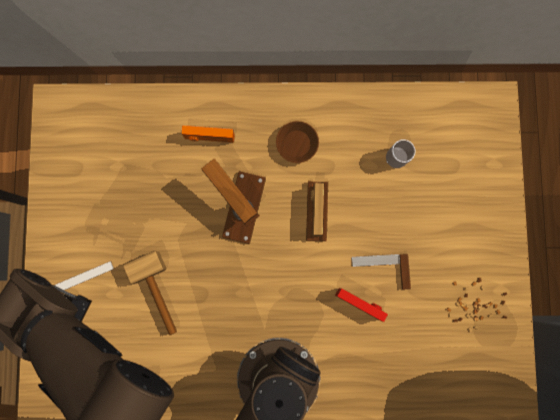

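The only wooden panel is the one in the stand, at scene (255,212) and top (318,208). The lookalikes are the orange block at scene (275,327) / top (208,133) and the red block at scene (292,164) / top (362,305). I choose the wooden one and will check it, along with the rest, in a crop.

```bash
cat > h.py <<'E'
import numpy as np,cv2
from workcell import robot
def cloud(n,d):
    c=robot.calibration(n);f=210/np.tan(np.radians(c["fov_y"])/2)
    v,u=np.mgrid[:420,:560];P=np.dstack([(u-c["cx"])/f*d,(v-c["cy"])/f*d,d])
    return (P-c["t"])@c["R"]
def fit(X,Y):
    (cx,cy),(w,h),a=cv2.minAreaRect(np.float32(np.c_[X,Y])*1000); b=cv2.boxPoints(((cx,cy),(w,h),a))
    e=max((b[1]-b[0],b[2]-b[1]),key=np.linalg.norm)
    return np.round([cx,cy,max(w,h),min(w,h),np.degrees(np.arctan2(e[1],e[0]))],1)
E
python3 - <<'E'
from h import *
for n,box in(("top",(150,250,300,335)),("scene",(190,290,220,355))):
    d=np.load(f"pics/{n}0.npy");P=cloud(n,d)
    z=P[...,2]; print(n,"table z",np.median(z[z<.03]),)
    x0,x1=P[...,0],P[...,1]
    s=(x0>.35)&(x0<.85)&(x1>-.25)&(x1<.3)
    # stand/panel
    reg=s&(x1<-.02)&(x1>-.2)&(x0<.68)
    for nm,m in(("stand",reg&(z>.012)&(z<.03)),("panel",reg&(z>.06)),("base",s&(x1>0)&(z>.011)&(z<.022)&(x0<.68)),("bar",s&(x1>0)&(z>.07))):
        k,l,st,_=cv2.connectedComponentsWithStats(m.astype(np.uint8))
        for i in range(1,k):
            if st[i,4]>40:
                q=P[l==i]; print(nm,st[i],fit(q[:,0],q[:,1]),"z",np.percentile(q[:,2],[2,50,98]).round(4))
    if n=="top":
        q=P[s&(x1>0)&(z>.07)]; A=np.c_[q[:,:2],np.ones(len(q))]; print("plane",np.linalg.lstsq(A,q[:,2],rcond=None)[0])
p=[cv2.imread(f"pics/{n}0.png")[r0:r1,c0:c1] for n,(r0,r1,c0,c1) in(("top",(145,255,190,340)),("scene",(180,290,215,365)))]
cv2.imwrite("pics/crop1.png",np.vstack([cv2.resize(i,(400,293),interpolation=3) for i in p]))
E
```

```text
top table z -0.0023789711118377167
stand [306 182   8  59 268] [ 519.8 -106.   186.8   18.6   -2.8] z [0.0126 0.0193 0.0265]
stand [312 182  16  60 274] [ 518.2 -139.   190.8   44.2   -3.5] z [0.0122 0.0193 0.0266]
panel [312 183  12  53 494] [ 519.5 -126.1  160.6   34.    -1.3] z [0.0627 0.0731 0.0809]
base [236 172  30  40 590] [585.2  90.4 112.   89.2 -14.2] z [0.0113 0.0155 0.0213]
base [222 207  33  37 542] [475.2 118.  100.2  90.  -14.2] z [0.0114 0.0157 0.0212]
bar [ 201  159   59   67 1250] [561.4 135.5 212.6  50.3  38.3] z [0.1084 0.1329 0.1592]
plane [-0.00115916  0.31013677  0.09077478]
scene table z -0.0009242024345929545
stand [225 208  60  30 471] [ 532.6 -106.1  196.3   66.3  -18.9] z [0.0128 0.0196 0.0289]
panel [231 192  47  28 450] [ 525.4 -125.3  161.7   35.    -2.3] z [0.0612 0.0727 0.0762]
base [ 265  237   84   48 1451] [540.  106.  221.5  93.2 -14. ] z [0.012  0.0159 0.0197]
bar [297 215  26  49 970] [566.7 137.1 218.3  49.9  38.2] z [0.1099 0.1391 0.1591]
```

View pics/crop1.png

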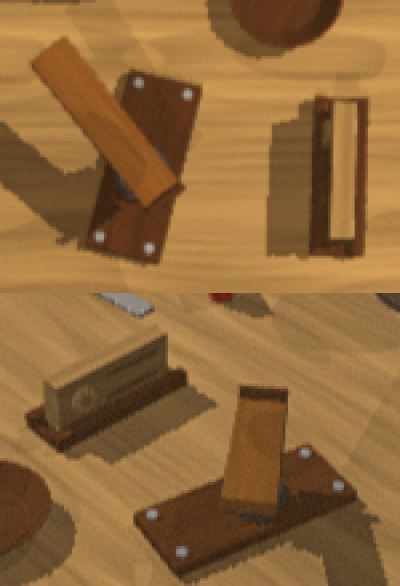

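The crops confirm the wooden panel, with its rosette on the left (+y) face near the far (+x) end, so the panel axes are close to the world axes. The base's +x points at about -14° and the swivel is about 52°. I'll move over the rest and refine with the wrist camera.

```bash
cat >> h.py <<'E'
from scipy.spatial.transform import Rotation as Ro
def T(R,p): M=np.eye(4);M[:3,:3]=R;M[:3,3]=p;return M
def tool(yaw_y,pitch=0):
    """tool matrix: closing axis y level at heading yaw_y deg; pitch leans tool z from down towards heading yaw_y-90 (deg)"""
    a=np.radians(yaw_y);y=np.array([np.cos(a),np.sin(a),0]);f=np.array([np.sin(a),-np.cos(a),0])
    b=np.radians(pitch);z=np.sin(b)*f+np.array([0,0,-np.cos(b)])
    return np.c_[np.cross(y,z),y,z]
def now():
    s=robot.observe();return T(s["eef_rot"],s["eef_pos"])
def rows(A,B):
    """straight shift first (in A's axes), then turn; and screw rows"""
    D=np.linalg.inv(A)@B; w=Ro.from_matrix(D[:3,:3]).as_rotvec(degrees=True)/5
    t=D[:3,3]/.04
    print("shift total",t.round(3),"turn total",w.round(3))
    n=max(1,int(np.ceil(max(np.abs(t).max(),np.linalg.norm(t),np.abs(w).max())/.95)))
    d=Ro.from_rotvec(np.radians(5*w/n)).as_matrix()
    # constant row: sum_k d^k s = t
    S=sum(np.linalg.matrix_power(d,k) for k in range(n)); s=np.linalg.solve(S,t)
    print(" n",n,"row travel",s.round(3).tolist(),"rot",(w/n).round(3).tolist())
E
python3 - <<'E'
from h import *
print(robot.calibration("wrist"))
rows(now(),T(tool(128),[.50,.12,.42]))
E
```

```text
{'fov_y': 65.70646984690485, 'cx': 274.5319741203336, 'cy': 208.25124228607513, 'tool_from_camera': array([[ 5.56189345e-04, -9.68645175e-01, -2.48447610e-01,
         6.98910725e-02],
       [ 9.99999834e-01,  5.75446499e-04, -4.88723815e-06,
        -5.35897817e-04],
       [ 1.47702307e-04, -2.48447566e-01,  9.68645335e-01,
        -1.69599934e-01],
       [ 0.00000000e+00,  0.00000000e+00,  0.00000000e+00,
         1.00000000e+00]])}
shift total [-10.018  -7.568  -5.14 ] turn total [-9.0000e-03 -7.0000e-03 -1.2663e+01]
 n 15 row travel [-0.35, -0.808, -0.343] rot [-0.001, -0.0, -0.844]
```

move_arm(moves=[{"travel":[-0.35,-0.808,-0.343],"rot":[0,0,-0.844],"jaw":1},{"travel":[-0.35,-0.808,-0.343],"rot":[0,0,-0.844],"jaw":1},{"travel":[-0.35,-0.808,-0.343],"rot":[0,0,-0.844],"jaw":1},{"travel":[-0.35,-0.808,-0.343],"rot":[0,0,-0.844],"jaw":1},{"travel":[-0.35,-0.808,-0.343],"rot":[0,0,-0.844],"jaw":1},{"travel":[-0.35,-0.808,-0.343],"rot":[0,0,-0.844],"jaw":1},{"travel":[-0.35,-0.808,-0.343],"rot":[0,0,-0.844],"jaw":1},{"travel":[-0.35,-0.808,-0.343],"rot":[0,0,-0.844],"jaw":1},{"travel":[-0.35,-0.808,-0.343],"rot":[0,0,-0.844],"jaw":1},{"travel":[-0.35,-0.808,-0.343],"rot":[0,0,-0.844],"jaw":1},{"travel":[-0.35,-0.808,-0.343],"rot":[0,0,-0.844],"jaw":1},{"travel":[-0.35,-0.808,-0.343],"rot":[0,0,-0.844],"jaw":1},{"travel":[-0.35,-0.808,-0.343],"rot":[0,0,-0.844],"jaw":1},{"travel":[-0.35,-0.808,-0.343],"rot":[0,0,-0.844],"jaw":1},{"travel":[-0.35,-0.808,-0.343],"rot":[0,0,-0.844],"jaw":1},{"travel":[0,0,0],"rot":[0,0,0],"jaw":1},{"travel":[0,0,0],"rot":[0,0,0],"jaw":1}])

```text
time_s: 1.52
eef_pos: [0.5011, 0.1193, 0.4199]
eef_rot: [[-0.79, -0.614, -0.001], [-0.614, 0.79, 0.0], [0.001, 0.001, -1.0]]
contact_force: [0.4, 0.4, -0.6]
finger_gap: 0.0952
finger_force: 0.0
```

```bash
cat >> h.py <<'E'
def wrist(name):
    A=now();p,d=robot.snapshot("wrist");cv2.imwrite(f"pics/{name}.png",p[:,:,::-1])
    c=robot.calibration("wrist");f=210/np.tan(np.radians(c["fov_y"])/2)
    v,u=np.mgrid[:420,:560];a,b=u-c["cx"],v-c["cy"];r=np.hypot(a,b)+1e-9;k=np.tan(r/f)/r
    M=A@c["tool_from_camera"];P=np.dstack([a*k*d,b*k*d,d])
    return p,P@M[:3,:3].T+M[:3,3]
def bar(P,zmin=.075,lo=(.38,.0),hi=(.8,.35)):
    """plane + outline of cradle's top face by RANSAC-ish refits"""
    m=(P[...,2]>zmin)&(P[...,2]<.26)&(P[...,0]>lo[0])&(P[...,0]<hi[0])&(P[...,1]>lo[1])&(P[...,1]<hi[1])
    k,l,st,_=cv2.connectedComponentsWithStats(m.astype(np.uint8)); i=1+np.argmax(st[1:,4])
    q=P[cv2.erode((l==i).astype(np.uint8),np.ones((3,3)))>0]; w=np.ones(len(q),bool)
    for _ in range(15):
        c=q[w].mean(0);n=np.linalg.svd(q[w]-c,full_matrices=False)[2][2];n*=np.sign(n[2]);w=np.abs((q-c)@n)<.004
    q2=P[l==i]; q2=q2[np.abs((q2-c)@n)<.006]
    az=np.degrees(np.arctan2(-n[1],-n[0]));tilt=np.degrees(np.arccos(n[2]))
    # face frame: ex up-slope by outline
    h=np.cross([0,0,1],n);h/=np.linalg.norm(h);e=np.cross(h,n)
    F=fit((q2-c)@e,(q2-c)@h); return c,n,az,tilt,e,h,F
E
python3 - <<'E'
from h import *
p,P=wrist("w1"); np.save("pics/w1.npy",P)
z=P[...,2];print("table",np.nanmedian(z[z<.01]))
def show(nm,P,**k):
    c,n,az,tilt,e,h,F=bar(P,**k); ctr=c+e*F[0]/1000+h*F[1]/1000
    print(nm,"c",c.round(4),"n",n.round(3),"az",az.round(1),"tilt",tilt.round(1),"F",F,"ctr",ctr.round(4))
show("w",P)
for n in("top","scene"): show(n,cloud(n,np.load(f"pics/{n}0.npy")))
m=(z>.011)&(z<.022)&(P[...,1]>.0)&(P[...,0]<.7)&(P[...,0]>.38)&(P[...,1]<.25)
q=P[m];print("base",fit(q[:,0],q[:,1]),np.median(q[:,2]))
m=(z>.06)&(z<.09)&(P[...,1]<-.06)&(P[...,1]>-.2)&(P[...,0]<.65)&(P[...,0]>.4)
q=P[m];print("panel",m.sum(), fit(q[:,0],q[:,1]) if m.sum() else 0)
E
```

```text
table -0.0004654363667514483
w c [0.5606 0.1334 0.1311] n [-0.195 -0.152  0.969] az 37.9 tilt 14.3 F [ -0.6   0.4 184.2  50.3   0.4] ctr [0.5613 0.1335 0.1313]
top c [0.5652 0.1388 0.1337] n [-0.209 -0.132  0.969] az 32.3 tilt 14.3 F [  3.2   0.3 213.   50.    5.6] ctr [0.5627 0.1369 0.1329]
scene c [0.5786 0.147  0.1374] n [-0.19  -0.151  0.97 ] az 38.5 tilt 14.0 F [ 11.4   0.3 212.6  49.9  -0.3] ctr [0.5702 0.1399 0.1346]
base [537.4 104.8 221.2  90.9 -14.2] 0.015554941045807902
panel 1641 [ 523.5 -126.2  160.4   30.6   -2.5]
```

View pics/w1.png

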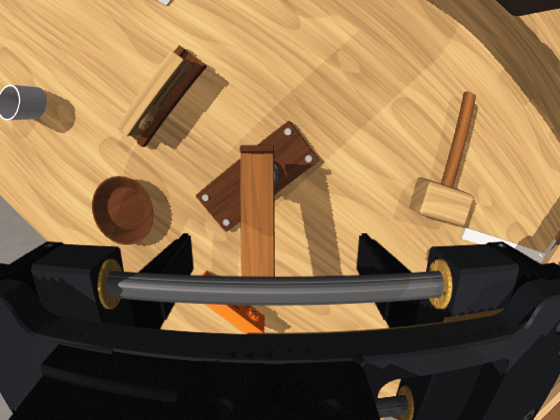

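The wrist view shows the bar at (257,150-275), the base at (258,185) and the panel at (165,100), and its measurements agree with the other two cameras. The hinge is at (0.528, 0.107, 0.09), the bar heads 38.2° and its tilt is 14.2°. Next I grasp grip_end.

```bash
cat >> h.py <<'E'
H=np.array([.5277,.1073,.09])
def cradle(psi,tau,psi0=-14.2):
    return T(Ro.from_euler("ZY",[psi+psi0,-tau],degrees=True).as_matrix(),H)
def grip(psi,tau,back=0):
    C=cradle(psi,tau);R=C[:3,:3]@np.diag([-1,1,-1.]);p=(C@[.150,0,.022,1])[:3]+R[:,2]*(.019-back)
    return T(R,p)
E
python3 - <<'E'
from h import *
G=grip(52.4,14.2,.08);print(G.round(3))
rows(now(),G);rows(G,grip(52.4,14.2))
E
```

```text
[[-0.762 -0.618  0.193  0.626]
 [-0.6    0.786  0.152  0.185]
 [-0.245  0.    -0.969  0.207]
 [ 0.     0.     0.     1.   ]]
shift total [-3.481 -0.663  5.307] turn total [ 2.000e-03 -2.852e+00 -6.400e-02]
 n 7 row travel [-0.415, -0.096, 0.809] rot [0.0, -0.407, -0.009]
shift total [-0.  0.  2.] turn total [ 0.  0. -0.]
 n 3 row travel [-0.0, 0.0, 0.667] rot [0.0, 0.0, -0.0]
```

move_arm(moves=[{"travel":[-0.415,-0.096,0.809],"rot":[0,-0.407,-0.009],"jaw":1},{"travel":[-0.415,-0.096,0.809],"rot":[0,-0.407,-0.009],"jaw":1},{"travel":[-0.415,-0.096,0.809],"rot":[0,-0.407,-0.009],"jaw":1},{"travel":[-0.415,-0.096,0.809],"rot":[0,-0.407,-0.009],"jaw":1},{"travel":[-0.415,-0.096,0.809],"rot":[0,-0.407,-0.009],"jaw":1},{"travel":[-0.415,-0.096,0.809],"rot":[0,-0.407,-0.009],"jaw":1},{"travel":[-0.415,-0.096,0.809],"rot":[0,-0.407,-0.009],"jaw":1},{"travel":[0,0,0],"rot":[0,0,0],"jaw":1},{"travel":[0,0,0],"rot":[0,0,0],"jaw":1}])

```text
time_s: 2.32
eef_pos: [0.6248, 0.1861, 0.2066]
eef_rot: [[-0.761, -0.62, 0.189], [-0.602, 0.784, 0.152], [-0.242, 0.002, -0.97]]
contact_force: [1.0, -0.3, 1.2]
finger_gap: 0.0952
finger_force: 0.0
```

```bash
python3 - <<'E'
from h import *
rows(now(),grip(52.4,14.2))
p,P=wrist("w2")
c,n,az,tilt,e,h,F=bar(P);print("ctr",(c+e*F[0]/1000+h*F[1]/1000).round(4),az.round(1),tilt.round(1),F)
A=now();x=(c+h*F[1]/1000-A[:3,3])@A[:3,:3];print("bar mid in tool y",x.round(4))
E
```

```text
shift total [-0.01  -0.05   1.983] turn total [ 0.025 -0.033  0.025]
 n 3 row travel [-0.003, -0.016, 0.661] rot [0.008, -0.011, 0.008]
ctr [0.5795 0.1481 0.1372] 38.2 14.3 [ 1.000e-01 -1.000e-01  1.789e+02  5.050e+01  0.000e+00]
bar mid in tool y [ 0.0748 -0.0012  0.0545]
```

move_arm(moves=[{"travel":[0,-0.01,0.66],"rot":[0,0,0],"jaw":1},{"travel":[0,-0.01,0.66],"rot":[0,0,0],"jaw":1},{"travel":[0,-0.01,0.66],"rot":[0,0,0],"jaw":1},{"travel":[0,0,0],"rot":[0,0,0],"jaw":1},{"travel":[0,0,0],"rot":[0,0,0],"jaw":-1},{"travel":[0,0,0],"rot":[0,0,0],"jaw":-1},{"travel":[0,0,0],"rot":[0,0,0],"jaw":-1},{"travel":[0,0,0],"rot":[0,0,0],"jaw":-1},{"travel":[0,0,0],"rot":[0,0,0],"jaw":-1},{"travel":[0,0,0],"rot":[0,0,0],"jaw":-1},{"travel":[0,0,0],"rot":[0,0,0],"jaw":-1},{"travel":[0,0,0],"rot":[0,0,0],"jaw":-1}])

```text
time_s: 3.37
eef_pos: [0.6424, 0.1965, 0.1316]
eef_rot: [[-0.761, -0.619, 0.194], [-0.6, 0.785, 0.153], [-0.247, -0.0, -0.969]]
contact_force: [-1.0, 1.2, 1.4]
finger_gap: 0.0497
finger_force: 30.0
```

```bash
python3 - <<'E'
from h import *
s=robot.observe();print(s["eef_pos"],s["finger_gap"],s["finger_force"],s["joint_pos"])
A=grip(52.4,14.2)
for a,b,n in((( 52.4,14.2),(0,14.2),18),((0,14.2),(0,30),6)):
    # exact constant body step
    st=(b[0]-a[0])/n,(b[1]-a[1])/n
    D=np.linalg.inv(grip(*a))@grip(a[0]+st[0],a[1]+st[1])
    print(n,"travel",(D[:3,3]/.04).round(4).tolist(),"rot",(Ro.from_matrix(D[:3,:3]).as_rotvec(degrees=True)/5).round(4).tolist())
E
```

```text
[0.64239001 0.19650618 0.13160754] 0.04971503713384716 29.99763250350952 [ 0.14880682  0.57097092  1.69148969  0.19761953  0.67116041 -2.23228619]
18 travel [0.0045, -0.1837, -0.0011] rot [0.1428, 0.0, 0.5644]
6 travel [0.0074, 0.0, -0.1722] rot [0.0, -0.5267, 0.0]
```

move_arm(moves=[{"travel":[0.0045,-0.1837,-0.0011],"rot":[0.1428,0,0.5644],"jaw":-1},{"travel":[0.0045,-0.1837,-0.0011],"rot":[0.1428,0,0.5644],"jaw":-1},{"travel":[0.0045,-0.1837,-0.0011],"rot":[0.1428,0,0.5644],"jaw":-1},{"travel":[0.0045,-0.1837,-0.0011],"rot":[0.1428,0,0.5644],"jaw":-1},{"travel":[0.0045,-0.1837,-0.0011],"rot":[0.1428,0,0.5644],"jaw":-1},{"travel":[0.0045,-0.1837,-0.0011],"rot":[0.1428,0,0.5644],"jaw":-1},{"travel":[0.0045,-0.1837,-0.0011],"rot":[0.1428,0,0.5644],"jaw":-1},{"travel":[0.0045,-0.1837,-0.0011],"rot":[0.1428,0,0.5644],"jaw":-1},{"travel":[0.0045,-0.1837,-0.0011],"rot":[0.1428,0,0.5644],"jaw":-1}])

```text
time_s: 4.12
eef_pos: [0.67, 0.137, 0.1315]
eef_rot: [[-0.948, -0.207, 0.24], [-0.201, 0.978, 0.051], [-0.246, 0.0, -0.969]]
contact_force: [-3.4, 1.9, 2.8]
finger_gap: 0.0497
finger_force: 30.0
```

move_arm(moves=[{"travel":[0.0045,-0.1837,-0.0011],"rot":[0.1428,0,0.5644],"jaw":-1},{"travel":[0.0045,-0.1837,-0.0011],"rot":[0.1428,0,0.5644],"jaw":-1},{"travel":[0.0045,-0.1837,-0.0011],"rot":[0.1428,0,0.5644],"jaw":-1},{"travel":[0.0045,-0.1837,-0.0011],"rot":[0.1428,0,0.5644],"jaw":-1},{"travel":[0.0045,-0.1837,-0.0011],"rot":[0.1428,0,0.5644],"jaw":-1},{"travel":[0.0045,-0.1837,-0.0011],"rot":[0.1428,0,0.5644],"jaw":-1},{"travel":[0.0045,-0.1837,-0.0011],"rot":[0.1428,0,0.5644],"jaw":-1},{"travel":[0.0045,-0.1837,-0.0011],"rot":[0.1428,0,0.5644],"jaw":-1},{"travel":[0.0045,-0.1837,-0.0011],"rot":[0.1428,0,0.5644],"jaw":-1},{"travel":[0.0074,0,-0.1722],"rot":[0,-0.5267,0],"jaw":-1},{"travel":[0.0074,0,-0.1722],"rot":[0,-0.5267,0],"jaw":-1},{"travel":[0.0074,0,-0.1722],"rot":[0,-0.5267,0],"jaw":-1},{"travel":[0.0074,0,-0.1722],"rot":[0,-0.5267,0],"jaw":-1},{"travel":[0.0074,0,-0.1722],"rot":[0,-0.5267,0],"jaw":-1},{"travel":[0.0074,0,-0.1722],"rot":[0,-0.5267,0],"jaw":-1},{"travel":[0,0,0],"rot":[0,0,0],"jaw":-1},{"travel":[0,0,0],"rot":[0,0,0],"jaw":-1}])

```text
time_s: 5.53
eef_pos: [0.6525, 0.0756, 0.1687]
eef_rot: [[-0.841, 0.244, 0.483], [0.211, 0.97, -0.122], [-0.498, -0.0, -0.867]]
contact_force: [-7.5, 4.8, -1.0]
finger_gap: 0.0499
finger_force: 30.0
```

```bash
python3 - <<'E'
from h import *
rows(now(),grip(0,30))
for n in("top","scene"):
    p,d=robot.snapshot(n);c,n_,az,t,e,h,F=bar(cloud(n,d)[:,:],zmin=.085,lo=(.45,.0),hi=(.72,.2));print(n,az.round(1),t.round(1),F,c.round(3))
p,P=wrist("w3");c,n_,az,t,e,h,F=bar(P,zmin=.085,lo=(.45,.0),hi=(.63,.2));print("w",az.round(1),t.round(1),F,c.round(3))
E
```

```text
shift total [0.021 0.002 0.02 ] turn total [ 0.008 -0.021  0.018]
 n 1 row travel [0.021, 0.002, 0.02] rot [0.008, -0.021, 0.018]
top 166.1 84.8 [-13.6 -15.   90.2  41.   47.7] [0.649 0.081 0.196]
scene 31.4 47.2 [  3.  -33.1 219.  137.4 -52.3] [0.593 0.12  0.179]
w -14.0 83.7 [ 29.3   0.3 164.6 108.1  90. ] [0.582 0.093 0.226]
```

move_arm(moves=[{"travel":[0,0,0],"rot":[0,0,0],"jaw":1},{"travel":[0,0,0],"rot":[0,0,0],"jaw":1},{"travel":[0,0,0],"rot":[0,0,0],"jaw":1},{"travel":[0,0,0],"rot":[0,0,0],"jaw":1},{"travel":[0,0,0],"rot":[0,0,0],"jaw":1},{"travel":[0,0,0],"rot":[0,0,0],"jaw":1},{"travel":[0,0,-0.6],"rot":[0,0,0],"jaw":1},{"travel":[0,0,-0.9],"rot":[0,0,0],"jaw":1},{"travel":[0,0,-0.9],"rot":[0,0,0],"jaw":1},{"travel":[0,0,-0.9],"rot":[0,0,0],"jaw":1},{"travel":[0,0,0],"rot":[0,0,0],"jaw":1},{"travel":[0,0,0],"rot":[0,0,0],"jaw":1}])

```text
time_s: 6.68
eef_pos: [0.5892, 0.0917, 0.2856]
eef_rot: [[-0.838, 0.243, 0.489], [0.211, 0.97, -0.121], [-0.504, 0.002, -0.864]]
contact_force: [1.4, 0.3, -0.4]
finger_gap: 0.0954
finger_force: 0.0
```

```bash
python3 - <<'E'
from h import *
p,P=wrist("w3");np.save("pics/w3.npy",P)
z=P[...,2]
for hi in((.68,.2),(.64,.2)):
    m=P.copy(); m[(np.hypot(P[...,0]-.6,P[...,1]-.09)>.2)]=0
    c,n_,az,t,e,h,F=bar(m,zmin=.07,lo=(.45,.0),hi=hi);print("w",az.round(1),t.round(1),F,(c+e*F[0]/1000+h*F[1]/1000).round(4))
print("pred face mid", (cradle(0,30)@[.0575,0,.03,1])[:3])
# panel
q=P[(z>.067)&(z<.08)&(P[...,1]<-.06)&(P[...,1]>-.2)&(P[...,0]<.65)&(P[...,0]>.4)]
if len(q)>20:print("panel top",len(q),fit(q[:,0],q[:,1]),np.median(q[:,2]))
E
```

```text
w -14.6 29.8 [ 2.000e-01 -2.000e-01  1.975e+02  5.060e+01  1.000e-01] [0.5695 0.0969 0.1487]
w -14.6 29.8 [-2.000e+00 -4.000e-01  1.894e+02  5.060e+01  1.000e-01] [0.5661 0.0977 0.1466]
pred face mid [0.56143327 0.09876417 0.14473076]
panel top 2547 [ 523.6 -126.8  160.    30.3   -2.3] 0.07332740536899651
```

View pics/w3.png

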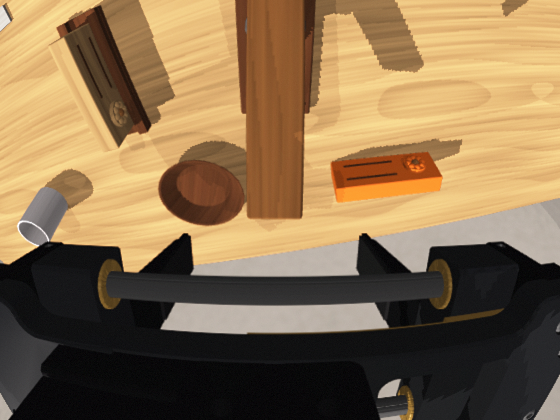

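The view shows the bar straight over the plank at 29.8° tilt and -14.6° heading, so the rest is set. The panel with its rosette is at (95,85), its top at z 0.073 and centred at (0.5235,-0.1267), heading -2.4°. I'll grasp it just behind the middle, clear of the rosette.

```bash
python3 - <<'E'
from h import *
a=T(tool(87.6),[.5185,-.1265,.24]);b=a.copy();b[2,3]=.048
rows(now(),a);rows(a,b)
E
```

```text
shift total [ 0.885 -5.717  0.751] turn total [-0.605  6.005 -2.285]
 n 7 row travel [0.171, -0.807, 0.12] rot [-0.086, 0.858, -0.326]
shift total [0.  0.  4.8] turn total [0. 0. 0.]
 n 6 row travel [0.0, 0.0, 0.8] rot [0.0, 0.0, 0.0]
```

move_arm(moves=[{"travel":[0.171,-0.807,0.12],"rot":[-0.086,0.858,-0.326],"jaw":1},{"travel":[0.171,-0.807,0.12],"rot":[-0.086,0.858,-0.326],"jaw":1},{"travel":[0.171,-0.807,0.12],"rot":[-0.086,0.858,-0.326],"jaw":1},{"travel":[0.171,-0.807,0.12],"rot":[-0.086,0.858,-0.326],"jaw":1},{"travel":[0.171,-0.807,0.12],"rot":[-0.086,0.858,-0.326],"jaw":1},{"travel":[0.171,-0.807,0.12],"rot":[-0.086,0.858,-0.326],"jaw":1},{"travel":[0.171,-0.807,0.12],"rot":[-0.086,0.858,-0.326],"jaw":1},{"travel":[0,0,0],"rot":[0,0,0],"jaw":1},{"travel":[0,0,0],"rot":[0,0,0],"jaw":1}])

```text
time_s: 7.48
eef_pos: [0.5197, -0.1238, 0.2385]
eef_rot: [[-0.999, 0.051, 0.006], [0.051, 0.999, -0.002], [-0.006, -0.002, -1.0]]
contact_force: [-0.7, 0.4, 0.1]
finger_gap: 0.0954
finger_force: 0.0
```

```bash
python3 - <<'E'
from h import *
p,P=wrist("w4");z=P[...,2]
q=P[(z>.067)&(z<.08)&(P[...,1]<-.06)&(P[...,1]>-.2)&(P[...,0]<.65)&(P[...,0]>.4)]
print("panel top",len(q),fit(q[:,0],q[:,1]),np.median(q[:,2]))
rows(now(),T(tool(87.6),[.5185,-.1265,.048]))
E
```

```text
panel top 3902 [ 523.3 -127.5  159.6   28.3   -2.5] 0.07345323574610768
shift total [ 0.059 -0.09   4.775] turn total [-0.026  0.086 -0.092]
 n 6 row travel [0.007, -0.016, 0.796] rot [-0.004, 0.014, -0.015]
```

move_arm(moves=[{"travel":[0.007,-0.02,0.796],"rot":[-0.004,0.014,-0.015],"jaw":1},{"travel":[0.007,-0.02,0.796],"rot":[-0.004,0.014,-0.015],"jaw":1},{"travel":[0.007,-0.02,0.796],"rot":[-0.004,0.014,-0.015],"jaw":1},{"travel":[0.007,-0.02,0.796],"rot":[-0.004,0.014,-0.015],"jaw":1},{"travel":[0.007,-0.02,0.796],"rot":[-0.004,0.014,-0.015],"jaw":1},{"travel":[0.007,-0.02,0.796],"rot":[-0.004,0.014,-0.015],"jaw":1},{"travel":[0,0,0],"rot":[0,0,0],"jaw":1},{"travel":[0,0,0],"rot":[0,0,0],"jaw":-1},{"travel":[0,0,0],"rot":[0,0,0],"jaw":-1},{"travel":[0,0,0],"rot":[0,0,0],"jaw":-1},{"travel":[0,0,0],"rot":[0,0,0],"jaw":-1},{"travel":[0,0,0],"rot":[0,0,0],"jaw":-1},{"travel":[0,0,0],"rot":[0,0,0],"jaw":-1},{"travel":[0,0,0],"rot":[0,0,0],"jaw":-1},{"travel":[0,0,0],"rot":[0,0,0],"jaw":-1},{"travel":[0,0,0],"rot":[0,0,0],"jaw":-1}])

```text
time_s: 8.87
eef_pos: [0.519, -0.1272, 0.0498]
eef_rot: [[-0.999, 0.04, 0.002], [0.04, 0.999, -0.001], [-0.002, -0.001, -1.0]]
contact_force: [-0.6, 0.4, 0.4]
finger_gap: 0.0407
finger_force: 0.0
```

```bash
python3 - <<'E'
from h import *
N=now();s=robot.observe();print(s["finger_gap"],s["finger_force"],N[2,3])
a=N.copy();a[2,3]+=.10;rows(N,a)
X=Ro.from_euler("x",40,degrees=True).as_matrix()
b=T(X@tool(90),[.515,-.25,.13]);rows(a,b)
c=b.copy();c[2,3]=.043;rows(b,c)
E
```

```text
0.040666038128942164 0.0 0.04978350502787687
shift total [-0.006 -0.003 -2.5  ] turn total [ 0.  0. -0.]
 n 3 row travel [-0.002, -0.001, -0.833] rot [0.0, 0.0, -0.0]
shift total [-0.021 -3.071  0.498] turn total [-8.011  0.185 -0.429]
 n 9 row travel [0.003, -0.349, -0.053] rot [-0.89, 0.021, -0.048]
shift total [ 0.    -1.398  1.666] turn total [-0.  0.  0.]
 n 3 row travel [-0.0, -0.466, 0.555] rot [-0.0, 0.0, 0.0]
```

move_arm(moves=[{"travel":[0,0,0],"rot":[0,0,0],"jaw":-1},{"travel":[0,0,0],"rot":[0,0,0],"jaw":-1},{"travel":[0,0,0],"rot":[0,0,0],"jaw":-1},{"travel":[0,0,0],"rot":[0,0,0],"jaw":-1},{"travel":[0,0,0],"rot":[0,0,0],"jaw":-1},{"travel":[0,0,0],"rot":[0,0,0],"jaw":-1},{"travel":[0,0,-0.3],"rot":[0,0,0],"jaw":-1},{"travel":[0,0,-0.6],"rot":[0,0,0],"jaw":-1},{"travel":[0,0,-0.8],"rot":[0,0,0],"jaw":-1},{"travel":[0,0,-0.8],"rot":[0,0,0],"jaw":-1}])

```text
time_s: 9.7
eef_pos: [0.5182, -0.1269, 0.1503]
eef_rot: [[-0.999, 0.04, 0.0], [0.04, 0.999, -0.0], [-0.0, -0.0, -1.0]]
contact_force: [0.8, 0.1, -1.2]
finger_gap: 0.0278
finger_force: 30.0
```

move_arm(moves=[{"travel":[0.003,-0.349,-0.053],"rot":[-0.89,0.021,-0.048],"jaw":-1},{"travel":[0.003,-0.349,-0.053],"rot":[-0.89,0.021,-0.048],"jaw":-1},{"travel":[0.003,-0.349,-0.053],"rot":[-0.89,0.021,-0.048],"jaw":-1},{"travel":[0.003,-0.349,-0.053],"rot":[-0.89,0.021,-0.048],"jaw":-1},{"travel":[0.003,-0.349,-0.053],"rot":[-0.89,0.021,-0.048],"jaw":-1},{"travel":[0.003,-0.349,-0.053],"rot":[-0.89,0.021,-0.048],"jaw":-1},{"travel":[0.003,-0.349,-0.053],"rot":[-0.89,0.021,-0.048],"jaw":-1},{"travel":[0.003,-0.349,-0.053],"rot":[-0.89,0.021,-0.048],"jaw":-1},{"travel":[0.003,-0.349,-0.053],"rot":[-0.89,0.021,-0.048],"jaw":-1},{"travel":[0,0,0],"rot":[0,0,0],"jaw":-1},{"travel":[0,0,0],"rot":[0,0,0],"jaw":-1}])

```text
time_s: 10.62
eef_pos: [0.5144, -0.2509, 0.1285]
eef_rot: [[-1.0, 0.003, -0.001], [0.002, 0.766, 0.643], [0.002, 0.643, -0.766]]
contact_force: [-1.1, 0.7, -1.3]
finger_gap: 0.0278
finger_force: 30.0
```

```bash
python3 - <<'E'
from h import *
N=now();s=robot.observe();print(s["finger_gap"],N[:3,3],N[:3,:3].round(3),s["joint_pos"].round(2))
X=Ro.from_euler("x",40,degrees=True).as_matrix()
rows(N,T(X@tool(90),[.515,-.25,.043]))
p,d=robot.snapshot("top");q=cloud("top",d);cv2.imwrite("pics/t5.png",cv2.resize(p[120:320,290:460,::-1],None,fx=3,fy=3))
E
```

```text
0.027754349599494344 [ 0.51442488 -0.25085882  0.12851325] [[-1.     0.003 -0.001]
 [ 0.002  0.766  0.643]
 [ 0.002  0.643 -0.766]] [-0.79  0.71  1.58  0.48  1.41 -2.57]
shift total [-0.019 -1.359  1.651] turn total [ 0.008 -0.008 -0.03 ]
 n 3 row travel [-0.006, -0.453, 0.55] rot [0.003, -0.003, -0.01]
```

View pics/t5.png

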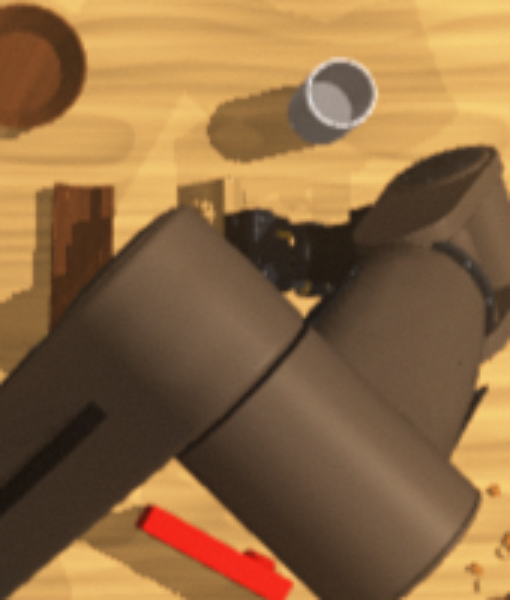

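Panel held at 40°, rosette face up, with the stand empty at about (80,250) in the crop. The arm is well clear of the tin at (340,95). Lowering it now.

move_arm(moves=[{"travel":[-0.003,-0.226,0.275],"rot":[0,0,0],"jaw":-1},{"travel":[-0.003,-0.226,0.275],"rot":[0,0,0],"jaw":-1},{"travel":[-0.003,-0.226,0.275],"rot":[0,0,0],"jaw":-1},{"travel":[-0.003,-0.226,0.275],"rot":[0,0,0],"jaw":-1},{"travel":[-0.003,-0.226,0.275],"rot":[0,0,0],"jaw":-1},{"travel":[-0.003,-0.226,0.275],"rot":[0,0,0],"jaw":-1},{"travel":[0,0,0],"rot":[0,0,0],"jaw":-1},{"travel":[0,0,0],"rot":[0,0,0],"jaw":-1}])

```text
time_s: 11.33
eef_pos: [0.5154, -0.2488, 0.0436]
eef_rot: [[-1.0, 0.001, -0.002], [-0.0, 0.765, 0.644], [0.002, 0.644, -0.765]]
contact_force: [-0.6, -0.6, -0.6]
finger_gap: 0.0276
finger_force: 30.0
```

move_arm(moves=[{"travel":[0,0,0],"rot":[0,0,0],"jaw":0.2},{"travel":[0,0,0],"rot":[0,0,0],"jaw":0.2},{"travel":[0,0,0],"rot":[0,0,0],"jaw":0.2},{"travel":[0,0,0],"rot":[0,0,0],"jaw":0.2},{"travel":[0,0,0],"rot":[0,0,0],"jaw":0.2},{"travel":[0,0,0],"rot":[0,0,0],"jaw":0.2},{"travel":[0,0,0],"rot":[0,0,0],"jaw":0.2},{"travel":[0,0,0],"rot":[0,0,0],"jaw":0.2},{"travel":[0,0,-0.2],"rot":[0,0,0],"jaw":0.2},{"travel":[0,0,-0.4],"rot":[0,0,0],"jaw":0.2},{"travel":[0,0,-0.4],"rot":[0,0,0],"jaw":0.2},{"travel":[0,0,-0.4],"rot":[0,0,0],"jaw":0.2},{"travel":[0,0,-0.6],"rot":[0,0,0],"jaw":0.2},{"travel":[0,0,-0.8],"rot":[0,0,0],"jaw":0.2},{"travel":[0,0,-0.8],"rot":[0,0,0],"jaw":0.2},{"travel":[0,0,0],"rot":[0,0,0],"jaw":1}])

```text
time_s: 12.67
eef_pos: [0.5163, -0.346, 0.1594]
eef_rot: [[-1.0, -0.002, 0.004], [0.002, 0.77, 0.638], [-0.004, 0.638, -0.77]]
contact_force: [1.0, -1.5, 0.7]
finger_gap: 0.0599
finger_force: 0.0
```

```bash
python3 - <<'E'
from h import *
N=now();rows(N,T(tool(90),[.515,-.24,.25]))
p,P=wrist("w6");z=P[...,2]
m=(z>.012)&(z<.06)&(P[...,1]<-.17)&(P[...,1]>-.36)&(P[...,0]>.41)&(P[...,0]<.65)
q=P[m];print(m.sum(),fit(q[:,0],q[:,1]),np.percentile(q[:,2],[2,50,98]).round(4))
E
```

```text
shift total [ 0.027  3.486 -0.053] turn total [ 7.929e+00  5.500e-02 -1.000e-03]
 n 9 row travel [0.003, 0.375, -0.125] rot [0.881, 0.006, -0.0]
8680 [ 519.9 -272.3  160.4   65.1    1.4] [0.0152 0.0275 0.0365]
```

View pics/w6.png

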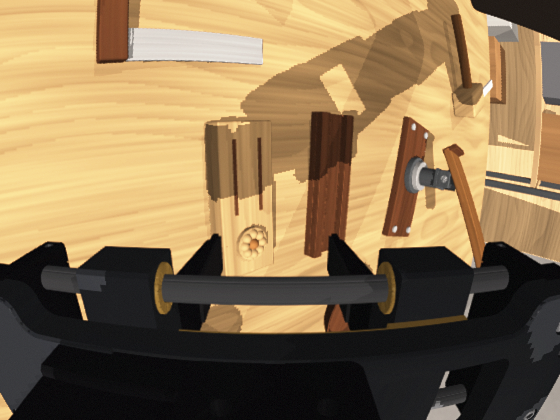

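The panel lies flat at (240,195) in the picture, rosette up and at the far end. I'll turn the tool down over it and measure again.

```bash
python3 - <<'E'
from h import *
rows(now(),T(tool(91.4),[.519,-.272,.20]))
E
```

```text
shift total [-0.078  2.068  0.328] turn total [ 7.956  0.131 -0.272]
 n 9 row travel [-0.011, 0.235, -0.036] rot [0.884, 0.015, -0.03]
```

move_arm(moves=[{"travel":[-0.011,0.235,-0.036],"rot":[0.884,0.015,-0.03],"jaw":1},{"travel":[-0.011,0.235,-0.036],"rot":[0.884,0.015,-0.03],"jaw":1},{"travel":[-0.011,0.235,-0.036],"rot":[0.884,0.015,-0.03],"jaw":1},{"travel":[-0.011,0.235,-0.036],"rot":[0.884,0.015,-0.03],"jaw":1},{"travel":[-0.011,0.235,-0.036],"rot":[0.884,0.015,-0.03],"jaw":1},{"travel":[-0.011,0.235,-0.036],"rot":[0.884,0.015,-0.03],"jaw":1},{"travel":[-0.011,0.235,-0.036],"rot":[0.884,0.015,-0.03],"jaw":1},{"travel":[-0.011,0.235,-0.036],"rot":[0.884,0.015,-0.03],"jaw":1},{"travel":[-0.011,0.235,-0.036],"rot":[0.884,0.015,-0.03],"jaw":1},{"travel":[0,0,0],"rot":[0,0,0],"jaw":1},{"travel":[0,0,0],"rot":[0,0,0],"jaw":1}])

```text
time_s: 13.63
eef_pos: [0.5186, -0.2681, 0.198]
eef_rot: [[-1.0, -0.028, -0.004], [-0.028, 1.0, 0.005], [0.004, 0.005, -1.0]]
contact_force: [-0.4, -0.9, 0.0]
finger_gap: 0.095
finger_force: 0.0
```

```bash
python3 - <<'E'
from h import *
p,P=wrist("w7");z=P[...,2];N=now();print(N[:3,3],robot.observe()["joint_pos"].round(2))
m=(z>.023)&(z<.05)&(P[...,1]<-.17)&(P[...,1]>-.36)&(P[...,0]>.41)&(P[...,0]<.65)
q=P[m];F=fit(q[:,0],q[:,1]);print(m.sum(),F,np.percentile(q[:,2],[2,50,98]).round(4))
a=F[4] if abs(F[4])<90 else F[4]-180
rows(N,T(tool(90+a),[F[0]/1000,F[1]/1000,.005]))
E
```

```text
[ 0.51862336 -0.26905842  0.19778184] [-0.59  0.45  1.68  0.    1.02 -2.19]
8464 [ 519.8 -272.   158.4   64.6    1.3] [0.026  0.0277 0.037 ]
shift total [-0.046 -0.101  4.819] turn total [ 0.064 -0.045  0.053]
 n 6 row travel [-0.006, -0.015, 0.803] rot [0.011, -0.007, 0.009]
```

move_arm(moves=[{"travel":[-0.006,-0.01,0.795],"rot":[0,0,0],"jaw":1},{"travel":[-0.006,-0.01,0.795],"rot":[0,0,0],"jaw":1},{"travel":[-0.006,-0.01,0.795],"rot":[0,0,0],"jaw":1},{"travel":[-0.006,-0.01,0.795],"rot":[0,0,0],"jaw":1},{"travel":[-0.006,-0.01,0.795],"rot":[0,0,0],"jaw":1},{"travel":[-0.006,-0.01,0.795],"rot":[0,0,0],"jaw":1},{"travel":[0,0,0],"rot":[0,0,0],"jaw":1},{"travel":[0,0,0],"rot":[0,0,0],"jaw":-1},{"travel":[0,0,0],"rot":[0,0,0],"jaw":-1},{"travel":[0,0,0],"rot":[0,0,0],"jaw":-1},{"travel":[0,0,0],"rot":[0,0,0],"jaw":-1},{"travel":[0,0,0],"rot":[0,0,0],"jaw":-1},{"travel":[0,0,0],"rot":[0,0,0],"jaw":-1},{"travel":[0,0,0],"rot":[0,0,0],"jaw":-1},{"travel":[0,0,0],"rot":[0,0,0],"jaw":-1}])

```text
time_s: 14.93
eef_pos: [0.5197, -0.2715, 0.0079]
eef_rot: [[-1.0, -0.026, -0.003], [-0.026, 1.0, 0.003], [0.003, 0.003, -1.0]]
contact_force: [-1.4, 0.3, 6.4]
finger_gap: 0.064
finger_force: 30.0
```

```bash
python3 - <<'E'
from h import *
N=now();s=robot.observe();print(s["finger_gap"],s["finger_force"],N[:3,3],s["joint_pos"].round(2))
F=[.5198,-.2720,1.3]   # panel on table
P0=T(Ro.from_euler("z",F[2],degrees=True).as_matrix(),[F[0],F[1],.014])   # x to rosette, z out of face
G=np.linalg.inv(P0)@N; np.save("pics/G.npy",G);print(G.round(4))
C=cradle(0,29.9,-14.4)
def goal(gap,up): return C@T(np.eye(3),[-.04+.08+gap,0,.03+.014+up])@G
u=N.copy();u[2,3]+=.2;rows(N,u)
a=goal(.004,.09);rows(u,a);b=goal(.004,.002);rows(a,b);print(a.round(3),b[:3,3])
E
```

```text
0.06403761522757659 29.99184787273407 [ 0.51970871 -0.27153974  0.00787525] [-0.59  0.71  1.82  0.    0.62 -2.19]
[[-1.0e+00 -3.4e-03 -2.7e-03 -1.0e-04]
 [-3.4e-03  1.0e+00  3.3e-03  5.0e-04]
 [ 2.7e-03  3.3e-03 -1.0e+00 -6.1e-03]
 [ 0.0e+00  0.0e+00  0.0e+00  1.0e+00]]
shift total [ 0.013  0.016 -5.   ] turn total [-0.  0. -0.]
 n 6 row travel [0.002, 0.003, -0.833] rot [-0.0, 0.0, -0.0]
shift total [ 0.168  9.651 -0.34 ] turn total [ 0.831 -5.949  3.051]
 n 11 row travel [0.112, 0.871, -0.071] rot [0.076, -0.541, 0.277]
shift total [-0.006 -0.007  2.2  ] turn total [ 0. -0.  0.]
 n 3 row travel [-0.002, -0.002, 0.733] rot [0.0, -0.0, 0.0]
[[-0.842  0.244  0.481  0.503]
 [ 0.213  0.97  -0.12   0.114]
 [-0.496  0.001 -0.868  0.223]
 [ 0.     0.     0.     1.   ]] [0.54543935 0.10322251 0.14646089]
```

Grasped, with a 64 mm gap as expected. Lifting it and carrying it over the cradle.

move_arm(moves=[{"travel":[0,0,-0.4],"rot":[0,0,0],"jaw":-1},{"travel":[0,0,-0.8],"rot":[0,0,0],"jaw":-1},{"travel":[0,0,-0.95],"rot":[0,0,0],"jaw":-1},{"travel":[0,0,-0.95],"rot":[0,0,0],"jaw":-1},{"travel":[0,0,-0.95],"rot":[0,0,0],"jaw":-1},{"travel":[0,0,-0.95],"rot":[0,0,0],"jaw":-1},{"travel":[0.112,0.871,-0.071],"rot":[0.076,-0.541,0.277],"jaw":-1},{"travel":[0.112,0.871,-0.071],"rot":[0.076,-0.541,0.277],"jaw":-1},{"travel":[0.112,0.871,-0.071],"rot":[0.076,-0.541,0.277],"jaw":-1},{"travel":[0.112,0.871,-0.071],"rot":[0.076,-0.541,0.277],"jaw":-1},{"travel":[0.112,0.871,-0.071],"rot":[0.076,-0.541,0.277],"jaw":-1},{"travel":[0.112,0.871,-0.071],"rot":[0.076,-0.541,0.277],"jaw":-1},{"travel":[0.112,0.871,-0.071],"rot":[0.076,-0.541,0.277],"jaw":-1},{"travel":[0.112,0.871,-0.071],"rot":[0.076,-0.541,0.277],"jaw":-1},{"travel":[0.112,0.871,-0.071],"rot":[0.076,-0.541,0.277],"jaw":-1},{"travel":[0.112,0.871,-0.071],"rot":[0.076,-0.541,0.277],"jaw":-1},{"travel":[0.112,0.871,-0.071],"rot":[0.076,-0.541,0.277],"jaw":-1},{"travel":[0,0,0],"rot":[0,0,0],"jaw":-1},{"travel":[0,0,0],"rot":[0,0,0],"jaw":-1},{"travel":[0,0,0],"rot":[0,0,0],"jaw":-1}])

```text
time_s: 16.6
eef_pos: [0.5015, 0.0818, 0.2214]
eef_rot: [[-0.868, 0.225, 0.442], [0.196, 0.974, -0.112], [-0.456, -0.011, -0.89]]
contact_force: [-0.2, 0.1, -1.0]
finger_gap: 0.064
finger_force: 30.0
```

```bash
cat >> h.py <<'E'
def goal(gap,up,G): return cradle(0,29.9,-14.4)@T(np.eye(3),[-.04+.08+gap,0,.03+.014+up])@G
E
python3 - <<'E'
from h import *
N=now();G=np.load("pics/G.npy");print(robot.observe()["finger_gap"])
b=goal(.004,.002,G);rows(N,b)
p,P=wrist("w8");C=cradle(0,29.9,-14.4);L=(P-C[:3,3])@C[:3,:3]  # hinge axes
S=L-[-.04,0,.03]
N_=np.linalg.inv(N@np.linalg.inv(G));Q=P@N_[:3,:3].T+N_[:3,3]  # expected panel-centre axes
m=(np.abs(Q[...,2]-.014)<.004)&(np.abs(Q[...,0])<.1)&(np.abs(Q[...,1])<.04);q=Q[m];print("panel top in expected frame",fit(q[:,0],q[:,1]),np.median(q[:,2]))
m=(np.abs(S[...,2])<.004)&(S[...,0]>.0)&(S[...,0]<.22)&(np.abs(S[...,1])<.05);q=S[m];print("bar face in seat frame",m.sum(),fit(q[:,0],q[:,1]),np.median(q[:,2]))
E
```

```text
0.06403571973665353
shift total [0.007 0.79  2.093] turn total [-0.013 -0.519  0.263]
 n 3 row travel [0.015, 0.263, 0.698] rot [-0.004, -0.173, 0.088]
panel top in expected frame [-1.980e+01 -1.000e-01  1.195e+02  7.930e+01  0.000e+00] 0.013841380242562035
bar face in seat frame 109 [49.4 25.  98.7  2.5  1.1] -0.0016797767951911916
```

View pics/w8.png

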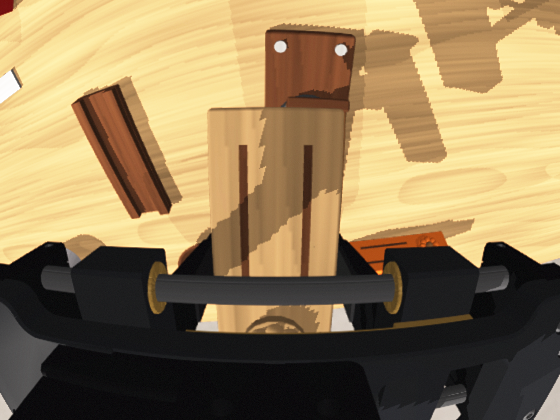

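```bash
python3 - <<'E'
from h import *
G=np.load("pics/G.npy");N=now();a=goal(.006,.04,G);rows(N,a);rows(a,goal(.006,.001,G))
P=np.load("pics/w3.npy");C=cradle(0,29.9,-14.4);S=(P-C[:3,3])@C[:3,:3]-[-.04,0,.03]
for nm,z0,x0,x1 in(("ledge top",.012,-.02,.01),("face",0,-.005,.22)):
    m=(np.abs(S[...,2]-z0)<.003)&(S[...,0]>x0)&(S[...,0]<x1)&(np.abs(S[...,1])<.04);q=S[m]
    print(nm,m.sum(),q.min(0).round(4),q.max(0).round(4),np.median(q,0).round(4))
E
```

```text
shift total [0.009 0.803 1.14 ] turn total [-0.018 -0.517  0.251]
 n 2 row travel [0.013, 0.401, 0.57] rot [-0.009, -0.259, 0.125]
shift total [-0.003 -0.003  0.975] turn total [ 0. -0.  0.]
 n 2 row travel [-0.001, -0.002, 0.487] rot [0.0, -0.0, 0.0]Traceback (most recent call last):
  File "<stdin>", line 6, in <module>
    return umr_minimum(a, axis, None, out, keepdims, initial, where)
ValueError: zero-size array to reduction operation minimum which has no identity
```

move_arm(moves=[{"travel":[0.007,0.2,0.285],"rot":[-0.005,-0.13,0.063],"jaw":-1},{"travel":[0.007,0.2,0.285],"rot":[-0.005,-0.13,0.063],"jaw":-1},{"travel":[0.007,0.2,0.285],"rot":[-0.005,-0.13,0.063],"jaw":-1},{"travel":[0.007,0.2,0.285],"rot":[-0.005,-0.13,0.063],"jaw":-1},{"travel":[0,0,0],"rot":[0,0,0],"jaw":-1},{"travel":[0,0,0],"rot":[0,0,0],"jaw":-1}])

```text
time_s: 17.15
eef_pos: [0.529, 0.107, 0.1802]
eef_rot: [[-0.842, 0.245, 0.48], [0.213, 0.97, -0.121], [-0.495, 0.001, -0.869]]
contact_force: [-0.3, -0.4, -1.7]
finger_gap: 0.0639
finger_force: 30.0
```

```bash
python3 - <<'E'
from h import *
G=np.load("pics/G.npy");N=now();rows(N,goal(.006,.001,G))
C=cradle(0,29.9,-14.4)
def ext(nm,P):
  S=(P-C[:3,3])@C[:3,:3]-[-.04,0,.03]
  for n2,z0,x0,x1 in(("ledge",.012,-.03,.012),("face",0,-.005,.23),("ptop",.028+.038,-.01,.2)):
    m=(np.abs(S[...,2]-z0)<.004)&(S[...,0]>x0)&(S[...,0]<x1)&(np.abs(S[...,1])<.04);q=S[m]
    if len(q)>15: print(nm,n2,len(q),np.percentile(q,[1,99],axis=0).round(4).tolist(),np.median(q[:,2]).round(4))
ext("w3",np.load("pics/w3.npy"))
p,P=wrist("w9");ext("w9",P);ext("w1?",np.zeros((420,560,3)))
for n in("scene","top"): ext(n,cloud(n,robot.snapshot(n)[1]))
E
```

```text
shift total [0.001 0.009 0.966] turn total [-0.01  -0.01  -0.005]
 n 2 row travel [0.001, 0.004, 0.483] rot [-0.005, -0.005, -0.003]
w3 face 12616 [[0.0108, -0.0243, -0.0029], [0.2019, 0.0247, 0.001]] -0.0006
w9 ledge 1237 [[-0.0099, -0.0236, 0.0089], [0.0, 0.0243, 0.0131]] 0.0112
w9 face 275 [[-0.0002, -0.0243, -0.0024], [0.0024, 0.0244, 0.0039]] -0.0005
w9 ptop 24785 [[0.0076, -0.0318, 0.0658], [0.1226, 0.0311, 0.0692]] 0.0675
scene ledge 38 [[-0.0078, -0.0243, 0.0082], [0.0046, 0.0261, 0.0127]] 0.0107
scene face 632 [[-0.0012, -0.0224, -0.0038], [0.2058, 0.0267, 0.003]] -0.0006
scene ptop 437 [[0.0115, -0.0334, 0.0622], [0.1691, 0.0391, 0.0699]] 0.0678
top face 267 [[0.149, -0.027, -0.0038], [0.2028, 0.022, 0.0036]] 0.0004
top ptop 297 [[0.0701, -0.0349, 0.0625], [0.1654, 0.0292, 0.0699]] 0.0678
```

The model matches the measurements to within a couple of mm: ledge x -10..0, face z about 0, panel end 6 mm above the ledge line. Lowering it onto the face.

move_arm(moves=[{"travel":[0.025,0.003,0.3],"rot":[0,0,0],"jaw":-1},{"travel":[0.025,0.003,0.3],"rot":[0,0,0],"jaw":-1},{"travel":[0,0.003,0.2],"rot":[0,0,0],"jaw":-1},{"travel":[0,0,0.15],"rot":[0,0,0],"jaw":-1},{"travel":[0,0,0],"rot":[0,0,0],"jaw":-1},{"travel":[0,0,0],"rot":[0,0,0],"jaw":-1}])

```text
time_s: 17.8
eef_pos: [0.5458, 0.1037, 0.1471]
eef_rot: [[-0.841, 0.245, 0.482], [0.213, 0.97, -0.12], [-0.497, 0.002, -0.868]]
contact_force: [-0.5, 0.1, -2.5]
finger_gap: 0.0634
finger_force: 30.0
```

move_arm(moves=[{"travel":[0,0,0.03],"rot":[0,0,0],"jaw":-1},{"travel":[0,0,0],"rot":[0,0,0],"jaw":-1},{"travel":[0,0,0],"rot":[0,0,0],"jaw":1},{"travel":[0,0,0],"rot":[0,0,0],"jaw":1},{"travel":[0,0,0],"rot":[0,0,0],"jaw":1},{"travel":[0,0,0],"rot":[0,0,0],"jaw":1},{"travel":[0,0,0],"rot":[0,0,0],"jaw":1},{"travel":[0,0,0],"rot":[0,0,0],"jaw":1},{"travel":[0,0,0],"rot":[0,0,0],"jaw":1},{"travel":[0,0,-0.3],"rot":[0,0,0],"jaw":1},{"travel":[0,0,-0.6],"rot":[0,0,0],"jaw":1},{"travel":[0,0,-0.9],"rot":[0,0,0],"jaw":1},{"travel":[0,0,-0.9],"rot":[0,0,0],"jaw":1},{"travel":[0,0,-0.9],"rot":[0,0,0],"jaw":1},{"travel":[0,0,0],"rot":[0,0,0],"jaw":1},{"travel":[0,0,0],"rot":[0,0,0],"jaw":1}])

```text
time_s: 19.13
eef_pos: [0.4769, 0.1216, 0.2723]
eef_rot: [[-0.839, 0.244, 0.486], [0.213, 0.97, -0.119], [-0.5, 0.004, -0.866]]
contact_force: [0.8, -0.6, -0.6]
finger_gap: 0.095
finger_force: 0.0
```

```bash
python3 - <<'E'
from h import *
C=cradle(0,29.9,-14.4)
def ext(nm,P):
  S=(P-C[:3,3])@C[:3,:3]-[-.04,0,.03]
  for n2,z0,x0,x1 in(("ledge",.012,-.03,.012),("face",0,.13,.23),("ptop",.028,-.02,.2)):
    m=(np.abs(S[...,2]-z0)<.004)&(S[...,0]>x0)&(S[...,0]<x1)&(np.abs(S[...,1])<.045);q=S[m]
    if len(q)>15: 
      A=np.c_[q[:,:2],np.ones(len(q))];print(nm,n2,len(q),np.percentile(q,[1,99],axis=0).round(4).tolist(),np.median(q[:,2]).round(4),"fit",fit(q[:,0],q[:,1]),"slopes",np.linalg.lstsq(A,q[:,2],rcond=None)[0].round(3))
p,P=wrist("w10");ext("w10",P)
for n in("scene","top"):
    p,d=robot.snapshot(n);ext(n,cloud(n,d))
E
```

```text
w10 ledge 515 [[-0.0097, -0.0238, 0.0093], [-0.0007, 0.0246, 0.0131]] 0.0114 fit [ -5.2   0.5  48.7   9.  -89.7] slopes [0.051 0.002 0.012]
w10 face 131 [[0.1729, -0.024, -0.0021], [0.1768, 0.0248, 0.0009]] -0.0006 fit [174.8   0.4  49.    4.  -89.9] slopes [-0.234  0.002  0.04 ]
w10 ptop 10027 [[0.0018, -0.0302, 0.0256], [0.1576, 0.0325, 0.0293]] 0.0274 fit [ 8.000e+01  1.100e+00  1.592e+02  6.460e+01 -1.000e-01] slopes [-0.001 -0.001  0.028]
scene face 215 [[0.1365, -0.0249, -0.0036], [0.2062, 0.0326, 0.0039]] -0.0007 fit [172.4   5.2  71.2  64.2   8.2] slopes [-0.049 -0.011  0.008]
scene ptop 499 [[0.0049, -0.0282, 0.0243], [0.1613, 0.0345, 0.0313]] 0.0274 fit [ 8.260e+01  2.500e+00  1.618e+02  6.670e+01 -1.000e-01] slopes [-0.002 -0.012  0.028]
top face 227 [[0.1556, -0.0271, -0.0038], [0.202, 0.0221, 0.0038]] 0.0002 fit [168.7  -5.   69.3  54.1   1.9] slopes [-0.    -0.006  0.   ]
top ptop 764 [[0.0098, -0.033, 0.0243], [0.1569, 0.03, 0.032]] 0.0285 fit [ 78.2  -1.  162.4  64.8  -0.4] slopes [-0.001 -0.003  0.029]
```

View pics/w10.png

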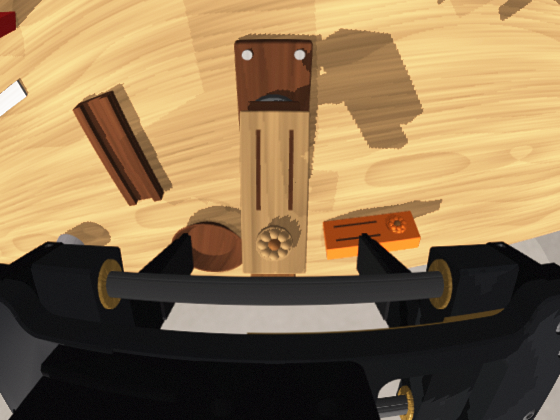

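The panel sits at (275,190), flat against the ledge with its rosette at the upper end. Its middle is 80 mm up from the ledge and 1 mm off centre. The tilt is 30°, the cradle is in line over the plank, and the gripper is clear.

```bash
python3 -c "
from workcell import robot
print(robot.close_job())"
```

```text
the job is handed in; nothing more can be done
None
```

The job is handed in, with no verdict shown: in the last camera check the cradle was in line over its plank at about 30°, and the panel lay flat and centred on it, rosette up at the upper end and lower end at the ledge; I did not re-measure the dish, try square, mallet and tin, but no move went near them.

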